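# Push out the forge blower's filter cartridge with the release pin

## Robot

A 6-joint arm with a two-finger parallel gripper is mounted at the origin on the work surface. World frame = base frame: x ahead of the robot, y to its left, z up, the work surface at z = 0. Lengths are in m, angles in rad, forces in N, time in s.
With the tool pointing down it reaches from about 0.35 to 0.725 m from the base axis. Payload 6 kg.
Tool frame: the origin (TCP) lies between the finger pads; the fingertips stand 17 mm ahead of it and the grasp point (between the pads) lies 2 mm behind it; z points along the fingers, y is the line along which they close (so a half turn about z gives the same grasp; the last joint's range is limited). The gripper opens to 85 mm and grips with 20 to 120 N. Pads are 22 mm wide; open, the fingers measure 114 mm over their backs; the gripper's body (76 mm by 85 mm) begins 54 mm behind the grasp point. The pads swing forward as they close: fully open they stand 13 mm farther back than shut.
Start: joints at [-0.986, 0.04, 0.085, 0, -1.615, -0.334], TCP at [0.149, -0.581, 0.248] pointing down, gripper open.
Joint ranges: [-2.56, 2.56], [-1.29, 2.01], [-1.08, 1.49], [-3.29, 1.98], [-2.81, -0.18], [-2.99, 2.99]. Speed limits (rad/s): [2.57, 2.57, 3.01, 3.14, 3.14, 3.14].

## Interface

Orientations are given as a rotation vector (axis times angle).
In Python, from station import * gives the robot as it stands.
- The arm moves only by the tool step_arm, never from a script. Its argument "plan" is a list of rows, each a list of 6 numbers: the shift along the tool's x, y, z in m, then the turn, a rotation vector about the tool's x, y, z in rad. A call has 1 to 20 rows; each row is the pose to reach, as a shift and turn from the pose commanded when the call began, along the tool's axes at that moment; what a row does not reach only later rows make up. A row lasts 1/12 s, in which the tool goes at most 41.7 mm and 7.16 degrees, less where a joint would pass 70% of its speed; a pose out of reach is approached as far as the arm can. A call with a gripper value outside its range is refused whole. "gripper" is the closure, from 0 (fully open) to 1 (shut), set as the call begins (left out, the last holds). The fingers move at their own pace and stop on an object; "newtons" is the grip in N (left out, the last holds). Time passes only in rows, so rows that repeat a pose let the fingers close. It gives the time, the measured TCP pose, the force, the opening and the grip force at its end, in the units of the state.
- get_state(): the state, without advancing time (a new reading comes with each control period).
- camera(name): name is "side" or "top" or "wrist"; returns the picture (400x640x3 uint8, red, green, blue); there is no depth.
- camera_info(name): a dict with "fx", "fy", "cx", "cy" (pixels), "camera_from_world" (4x4, takes a point from world to camera coordinates). Camera axes: x right, y down, z forward; pixel columns grow to the right and rows downward; lengths in m; the calibration is good to about 2 mm. The wrist camera is an equidistant fisheye: a pixel r from the principal point sees the ray r / f radians off the axis. A picture is of the moment at which its call begins: read the wrist's pose just before it. camera_info takes no time and is no camera call; for the wrist camera it gives the pose at the moment of the call.
- sign_off(): hands the job in; it is judged then, once.
The state is a dict: "time": time; "joint_positions": joint angles; "qd": joint speeds; "effort": joint torques, N m; "eef_pos": TCP position; "orientation": TCP orientation; "wrist_force": force on the tool from outside, world axes, zero at the start; "torque": the same for the moment, N m; "finger_gap": finger opening in m; "gripper_force": force on a finger pad.
Only numpy, scipy, OpenCV 4.12 (cv2) and the standard library are available. Lean on these libraries where they do the work, as an engineer would, in place of code of your own. Each camera call takes 0.05 s, during which the arm holds its last target. There are 200 camera calls.

## Task

Take the orange-handled release pin from its wooden stand, press the green button recessed in the slot in the forge blower's roof and keep it held down with the pin while you push the blue filter cartridge out of the housing, all the way to its stop. Then put the pin back, standing fully down in its stand. Feel for the button, touch the blower only with the pin and go gently, since pressing or pushing the blower hard (18 N or more) with the pin breaks its plastic mechanism, and leave the brick, the tin and the pipe flange alone.

Things in the scene. Friction and masses are not known exactly. Their poses are not given: they have to be found in the camera images.
- unit: Forge blower, fixed: grey metal filter housing 150 (x) x 114 (y) x 70 mm high, its flat roof 4 mm thick with top at z = 70; behind it a round dark blower shell (radius 62, 66 high, boss to 92), centred 137 mm along +x. Origin: centre of the housing's underside; z up; the cartridge comes out at the front, towards -x. The pin must never load the blower with more than 18 N.
- slot (a point): Roof slot of the blower, yellow edged: its centre, level with the roof's top; axes as the unit's. The slot is 14 mm wide (y) and 82 mm long (x); this point is at x = +5, y = 0, z = 70 mm of the unit. The well is seen through it.
- well (a point): Centre of the mouth of the white square well in the blue cartridge, under the roof slot; axes as the unit's; moves with the cartridge. The mouth is 6 mm below the roof's top (64 mm above the bench), at x = +35, y = 0 mm of the unit when shut. The well is 12 x 12 mm and 40 mm deep. Pushing the pin against its front (-x) wall drives the cartridge out; friction there can carry 1 to 3 N of the press.
- button (a point): Mid-range spot of the square green button's top in the well, 14 mm below the mouth, moving with the cartridge but not with the button. The true top lies 5 to 23 mm below the mouth, different on each unit: find it by touch. It goes 8 mm down on a spring: 1.6 N at first touch, 6.1 N at 5 mm where the lock lets go, 8.8 N at 8 mm, a hard stop.
- cartridge (a joint): How far the blue cartridge is out, along the unit's -x, m: 0 shut, 0.060 at its stop. It slides only while the button is held 5 mm or more down, dragging with about 3 N; if the button comes up it locks again at the next catch (every 14 mm, the last just below 0.054, beyond which it stays locked out). Locked, it gives 2 mm and stops dead.
- pin_grip (a point): Centre of the release pin's orange handle, 22 x 22 mm square and 50 mm tall, axes along its faces; z up along the pin. The steel pin, 8 mm thick with a slightly tapered tip, reaches 85 mm below this point. The handle's underside is 25 mm below this point, about 20 mm clear above the stand. The whole pin weighs about 60 g.
- pin_tip (a point): Centre of the lower end of the release pin's steel shaft, z up along the pin.
- stand_hole (a point): Centre of the hole's mouth on top of the wooden pin stand, a fixed block 70 x 70 x 45 mm; z up. The hole is 12 mm wide with a 4 mm chamfer, 40 mm deep; the pin stands on its bottom.
- brick_mid (a point): Bystander: centre of a cream firebrick piece 114 (x) x 64 x 32 mm lying on the bench.
- flux_mid (a point): Bystander: centre of a red-labelled flux tin, radius 33 mm, 85 mm high, standing.
- flange_mid (a point): Bystander: centre of a rusty pipe flange, radius 42 mm, 45 mm high.
Mind the look-alikes: they are no part of the job. Of the things that look like the part that bears pin_grip, take the one that is farthest from the robot's base at the start. There is more than one size of the part that bears stand_hole; the job needs the smaller.

How it is judged:
By the outcome, as a careful person would: the job done as asked, in the order asked, and still so for the second after the job is handed in, with the robot touching nothing.
It also fails if it takes over 64 s, if anything falls off the work surface, if the arm or the gripper's body presses on something with over 40 N, if the wrist force passes 120 N, or if a joint passes its speed limit or range.

## Working session

There is one attempt and no reset: what is moved stays moved. The work goes in short steps, Python scripts to look and compute and a tool call to move; the robot and the scene stay as the last step left them, time stands still between calls to the robot, and variables do not carry over. Pictures are saved under pics/ and viewed, at most 10 in all, crops included, and the job is handed in when it is done.

Besides the shell and the picture viewer there is one more tool, called after "Emit:" as name(argument=value, ...) on one line, values as JSON. step_arm: Moves the arm, as the interface text tells. Its arguments: {"type":"object","properties":{"plan":{"type":"array"},"gripper":{"type":"number"},"newtons":{"type":"number"}},"required":["plan"]}

```bash
mkdir -p pics
cat > h.py <<'E'
from station import *
import numpy as np, cv2
from scipy.spatial.transform import Rotation as R
def snap(n,f):
    im=camera(n); cv2.imwrite(f'pics/{f}.png',im[:,:,::-1]); return im
def ray(n,uv,ci=None):
    c=ci or camera_info(n); T=np.array(c['camera_from_world']); 
    x=(uv[0]-c['cx'])/c['fx']; y=(uv[1]-c['cy'])/c['fy']
    if n=='wrist':
        r=np.hypot(x,y); d=np.array([x*np.sinc(r/np.pi),y*np.sinc(r/np.pi),np.cos(r)])
    else: d=np.array([x,y,1.])
    Rm=T[:3,:3]; return -Rm.T@T[:3,3], Rm.T@d
def onz(n,uv,z,ci=None):
    o,d=ray(n,uv,ci); return o+d*(z-o[2])/d[2]
def pix(n,p,ci=None):
    c=ci or camera_info(n); T=np.array(c['camera_from_world']); q=T[:3,:3]@p+T[:3,3]
    if n=='wrist':
        r=np.hypot(q[0],q[1]);t=np.arctan2(r,q[2]);q=np.array([q[0]/r*t,q[1]/r*t,1.])
    return np.array([c['cx']+c['fx']*q[0]/q[2],c['cy']+c['fy']*q[1]/q[2]])
E
python3 - <<'E'
from h import *
a=snap('top','top0');b=snap('side','side0');c=snap('wrist','w0')
cv2.imwrite('pics/ts.png',cv2.cvtColor(np.vstack([a,b]),cv2.COLOR_RGB2BGR)[:, :])
for n in('top','side','wrist'):
    ci=camera_info(n);print(n,ci['fx'],ci['cx'],ci['cy'],np.round(ray(n,(ci['cx'],ci['cy'])),3).tolist())
s=get_state();print(s)
E
```

```text
top 441.9606910885495 320.81368139964115 196.43927031954834 [[0.376, 0.16, 1.007], [0.193, -0.031, -0.981]]
side 416.20577341523926 317.1522587844369 196.48561656800402 [[0.103, 0.584, 0.869], [0.469, -0.434, -0.77]]
wrist 309.70691628693146 321.4803379545996 197.2271378647442 [[0.073, -0.601, 0.373], [0.295, 0.078, -0.952]]
{'time': 0.15, 'joint_positions': array([-9.86298519e-01,  4.07152980e-02,  8.40592926e-02, -3.13383562e-04,
       -1.61548691e+00, -3.33670987e-01]), 'qd': array([-0.00103705, -0.00356536,  0.00241917,  0.00087269, -0.00015133,
        0.00051641]), 'effort': array([-1.17779295e-03, -3.68616486e+01,  3.47693360e+01,  6.93612099e+00,
       -4.33750960e-03,  3.96309758e-06]), 'eef_pos': array([ 0.14891137, -0.58100486,  0.24749977]), 'orientation': array([ 3.92947695e-01, -3.11660173e+00, -2.11391036e-03]), 'wrist_force': array([ 0.35229982,  0.7568813 , -0.57849961]), 'torque': array([-0.02521267,  0.02537264, -0.02598713]), 'gripper_force': 0.0, 'finger_gap': 0.08562629980284203}
```

View pics/top0.png

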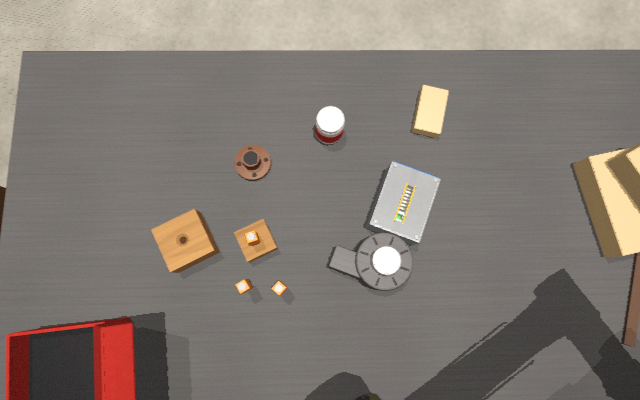

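View pics/side0.png

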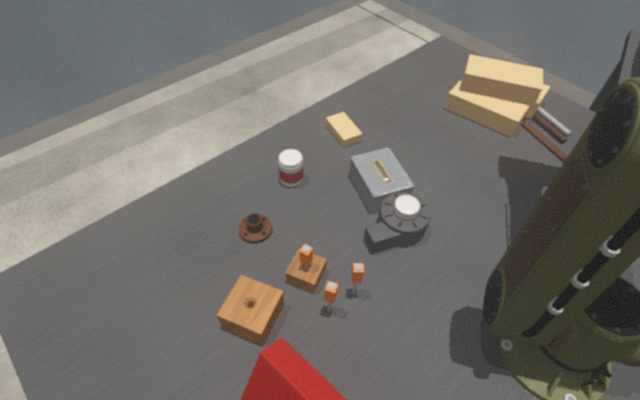

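The top view shows three orange-handled pins, at (252,238) standing in the small wooden block, (243,286) and (279,288). The farthest from the base is (252,238). Of the two stands, the smaller is at (255,240) and the larger at (184,240). The unit is at (405,202), with its shell at (385,261), so unit +x points towards the robot.

Run:
```python
from h import *
a=cv2.imread('pics/top0.png'); hsv=cv2.cvtColor(a,cv2.COLOR_BGR2HSV)
def show(n,m,z,amin=20,roi=None):
    cs,_=cv2.findContours(m,cv2.RETR_EXTERNAL,cv2.CHAIN_APPROX_NONE)
    for c in cs:
        if cv2.contourArea(c)<amin: continue
        (u,v),wh,an=cv2.minAreaRect(c)
        if v>310 or u>500 or v<60: continue
        bp=[onz('top',p,z)[:2] for p in cv2.boxPoints(((u,v),wh,an))]
        e=np.array(bp); d=e[1]-e[0]
        print(n,np.round([u,v]),'xy',np.round(onz('top',(u,v),z)[:2],4),'sides mm',np.round([1e3*np.linalg.norm(e[1]-e[0]),1e3*np.linalg.norm(e[2]-e[1])]),'yaw mod 90',np.round(np.degrees(np.arctan2(d[1],d[0]))%90,1))
R_=lambda lo,hi:cv2.inRange(hsv,np.array(lo),np.array(hi))
show('orange/pin',R_((3,170,150),(15,255,255)),.09)
pale=R_((5,20,235),(25,110,255)); show('pale top',pale,.115,10)
show('wood',R_((8,80,60),(20,215,225)),.045,300)
show('yellow',R_((22,120,120),(34,255,255)),.07,10)
show('green',R_((45,80,60),(80,255,255)),.05,5)
show('greyroof',R_((0,0,135),(180,45,225)),.07,1000)
big=cv2.resize(a[140:310,220:450],None,fx=3.4,fy=3.4,interpolation=cv2.INTER_CUBIC); cv2.imwrite('pics/c1.png',big)
```

```text
pale top [431. 109.] xy [ 0.7409 -0.1095] sides mm [102.  56.] yaw mod 90 75.9
wood [255. 240.] xy [0.4697 0.2741] sides mm [73. 76.] yaw mod 90 24.9
wood [184. 241.] xy [0.471 0.426] sides mm [115. 114.] yaw mod 90 26.1
wood [252. 162.] xy [0.6456 0.2831] sides mm [80. 82.] yaw mod 90 46.6
yellow [408. 204.] xy [ 0.5401 -0.0586] sides mm [87.  4.] yaw mod 90 68.2
green [398. 216.] xy [ 0.5171 -0.0398] sides mm [7. 7.] yaw mod 90 87.1
greyroof [384. 260.] xy [ 0.4208 -0.    ] sides mm [115. 116.] yaw mod 90 88.1
greyroof [405. 201.] xy [ 0.5468 -0.0522] sides mm [152. 118.] yaw mod 90 68.4
greyroof [320.  93.] xy [0.7989 0.1296] sides mm [1515.  466.] yaw mod 90 0.1
```

View pics/c1.png

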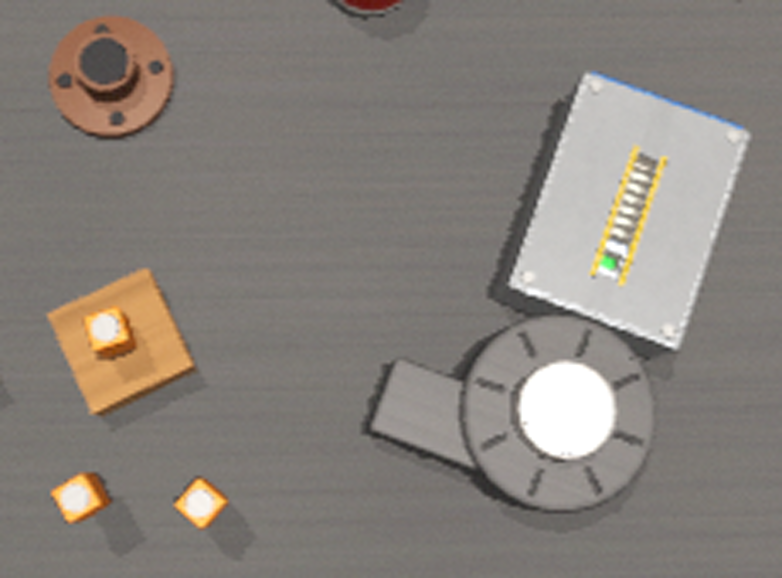

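```bash
cat >> h.py <<'E'
def move(p,yaw=None,s=None):
    """tool-frame row reaching world TCP p, tool straight down with tool-x at yaw deg (y choice free)"""
    s=s or get_state(); T=R.from_rotvec(s['orientation']); p=np.array(p)
    d=T.inv().apply(p-s['eef_pos']); 
    if yaw is None: rv=np.zeros(3)
    else:
        c,q=np.cos(np.radians(yaw)),np.sin(np.radians(yaw))
        G=R.from_matrix(np.array([[c,q,0],[q,-c,0],[0,0,-1.]])); rv=(T.inv()*G).as_rotvec()
    print('row',np.round(d,4).tolist(),np.round(rv,4).tolist(),'rows>=',np.ceil(max(np.linalg.norm(d)/.0417,np.degrees(np.linalg.norm(rv))/7.16)))
E
python3 - <<'E'
from h import *
s=get_state();M=R.from_rotvec(s['orientation']).as_matrix();print(M.round(3))
print('toolx yaw',np.degrees(np.arctan2(M[1,0],M[0,0])))
T=np.array(camera_info('wrist')['camera_from_world']);o,d=ray('wrist',(camera_info('wrist')['cx'],camera_info('wrist')['cy']))
print('cam in tool',M.T@(o-s['eef_pos']),M.T@d)
print('pin',onz('top',(252,237.5),.115), onz('top',(243,286),.11),onz('top',(279,288),.11))
move([.43,-.02,.27],158.4);move([.43,-.02,.27],158.4-180)
E
```

```text
[[-0.969 -0.248 -0.   ]
 [-0.248  0.969  0.001]
 [ 0.     0.001 -1.   ]]
toolx yaw -165.62788592950494
cam in tool [ 0.078727   -0.00022276 -0.12572894] [-3.05617184e-01  8.09684553e-04  9.52154127e-01]
pin [0.4688146  0.27219633 0.115     ] [0.3734649  0.28938086 0.11      ] [0.36831787 0.21827408 0.11      ]
row [-0.4115, 0.4737, -0.0219] [0.0013, -0.0006, 0.6278] rows>= 16.0
row [-0.4115, 0.4737, -0.0219] [0.0007, 0.0017, -2.5138] rows>= 21.0
```

Emit:
step_arm(plan=[[-0.41,0.474,-0.022,0,0,0.628],[-0.41,0.474,-0.022,0,0,0.628],[-0.41,0.474,-0.022,0,0,0.628],[-0.41,0.474,-0.022,0,0,0.628],[-0.41,0.474,-0.022,0,0,0.628],[-0.41,0.474,-0.022,0,0,0.628],[-0.41,0.474,-0.022,0,0,0.628],[-0.41,0.474,-0.022,0,0,0.628],[-0.41,0.474,-0.022,0,0,0.628],[-0.41,0.474,-0.022,0,0,0.628],[-0.41,0.474,-0.022,0,0,0.628],[-0.41,0.474,-0.022,0,0,0.628],[-0.41,0.474,-0.022,0,0,0.628],[-0.41,0.474,-0.022,0,0,0.628],[-0.41,0.474,-0.022,0,0,0.628],[-0.41,0.474,-0.022,0,0,0.628],[-0.41,0.474,-0.022,0,0,0.628],[-0.41,0.474,-0.022,0,0,0.628]])

```text
time: 1.65
eef_pos: [0.4286, -0.0192, 0.2697]
orientation: [-0.585, -3.085, 0.001]
wrist_force: [0.0, 0.4, -0.0]
finger_gap: 0.0852
gripper_force: 0.0
```

Run:
```python
from h import *
import json
s=get_state();ci=camera_info('wrist');a=snap('wrist','w1')[:,:,::-1]
print(s['time'],s['eef_pos'],s['joint_positions'].round(2))
json.dump({k:np.array(v).tolist() for k,v in ci.items()if k!='name' and not isinstance(v,str)},open('ci1.json','w'))
hsv=cv2.cvtColor(np.ascontiguousarray(a),cv2.COLOR_BGR2HSV)
for n,lo,hi,z in(('yellow',(22,120,120),(34,255,255),.07),('green',(45,80,60),(80,255,255),.05)):
    m=cv2.inRange(hsv,lo,hi); cs,_=cv2.findContours(m,cv2.RETR_EXTERNAL,cv2.CHAIN_APPROX_NONE)
    for c in cs:
        if cv2.contourArea(c)<8: continue
        P=np.array([onz('wrist',p[0],z,ci)[:2]*1e3 for p in c],np.float32)
        (x,y),wh,an=cv2.minAreaRect(P); print(n,c.mean((0,1)).round(),'xy',round(x,1),round(y,1),np.round(wh,1),round(an%90,1))
move([.465,.26,.26],158.4)
move([.40,.245,.27],158.4)
```

```text
1.65 [ 0.42856542 -0.01922374  0.2697145 ] [ 0.43 -0.42 -0.27 -0.   -1.72 -2.38]
yellow [339. 278.] xy 558.7 -47.5 [ 2.5 59.5] 70.0
yellow [324. 276.] xy 549.0 -64.4 [ 1.3 64.9] 68.7
row [0.0688, 0.274, 0.0099] [-0.0006, -0.0007, 0.0009] rows>= 7.0
row [0.1237, 0.2361, -0.0001] [-0.0006, -0.0007, 0.0009] rows>= 7.0
```

View pics/w1.png

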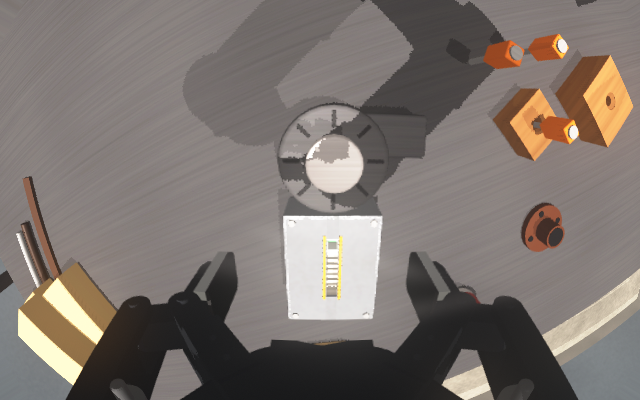

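The wrist view shows the slot at about (332,268), with the well's white/green mouth at its near end (332,243). The pin in the small stand is at (562,130).

Run:
```python
from h import *
import json
ci={k:np.array(v) for k,v in json.load(open('ci1.json')).items()}
a=cv2.imread('pics/w1.png'); hsv=cv2.cvtColor(a,cv2.COLOR_BGR2HSV)
ux=np.array([np.cos(np.radians(158.4)),np.sin(np.radians(158.4))]);uy=np.array([-ux[1],ux[0]])
def rep(n,m,z,k):
    cs,_=cv2.findContours(m,cv2.RETR_EXTERNAL,cv2.CHAIN_APPROX_NONE)
    for c in sorted(cs,key=cv2.contourArea)[-k:]:
        P=np.array([onz('wrist',p[0],z,ci)[:2]*1e3 for p in c],np.float32)
        (x,y),wh,an=cv2.minAreaRect(P);p=np.array([x,y]); print(n,c.mean((0,1)).round(),'xy',p.round(1),np.round(wh,1),round(an%90,1),'unit xy',round(p@ux,1),round(p@uy,1))
roi=np.zeros(a.shape[:2],np.uint8);roi[200:330,275:395]=255
rep('roof',cv2.inRange(hsv,(0,0,150),(180,60,255))&roi,.07,1)
roi[:]=0;roi[228:306,315:350]=255
rep('yellow',cv2.morphologyEx(cv2.inRange(hsv,(18,60,100),(36,255,255))&roi,cv2.MORPH_CLOSE,np.ones((3,25))),.07,1)
rep('green',cv2.inRange(hsv,(40,25,40),(85,255,255))&roi,.055,1)
print('top est',(np.array([546.8,-52.2])@ux).round(1),(np.array([546.8,-52.2])@uy).round(1))
big=cv2.resize(a[195:330,270:400],None,fx=4.4,fy=4.4,interpolation=cv2.INTER_CUBIC)
pin=cv2.resize(a[60:180,480:640],None,fx=4.4*135/120,fy=4.4*135/120,interpolation=cv2.INTER_CUBIC)[:big.shape[0],:220]
cv2.imwrite('pics/c2.png',big)
```

```text
roof [326. 266.] xy [547.8 -50.8] [145.4 152.9] 67.5 unit xy -528.1 -154.4
yellow [332. 267.] xy [542.4 -51.3] [23.2 90.3] 68.4 unit xy -523.2 -152.0
green [332. 242.] xy [513.8 -40. ] [8.6 1.4] 68.3 unit xy -492.4 -151.9
top est -527.6 -152.8
```

View pics/c2.png

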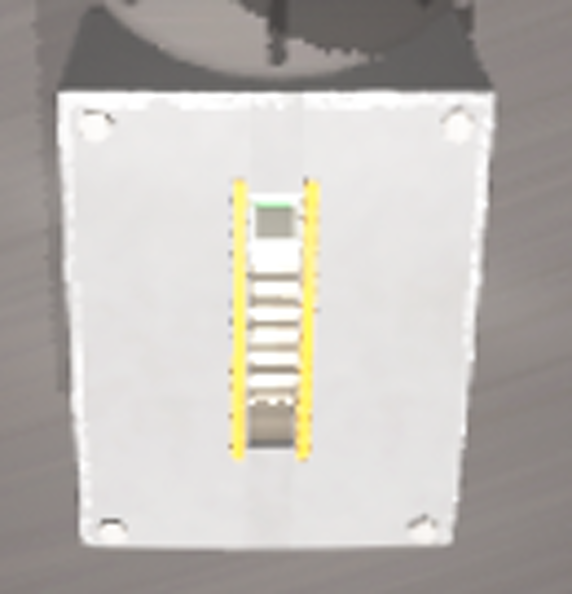

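Run:
```python
from h import *
move([.469,.272,.23],-111.6)
```

```text
row [0.0695, 0.2866, 0.0399] [0.0, -0.0011, -1.5699] rows>= 13.0
```

Emit:
step_arm(plan=[[0.0695,0.2866,0.04,0,-0.001,-1.57],[0.0695,0.2866,0.04,0,-0.001,-1.57],[0.0695,0.2866,0.04,0,-0.001,-1.57],[0.0695,0.2866,0.04,0,-0.001,-1.57],[0.0695,0.2866,0.04,0,-0.001,-1.57],[0.0695,0.2866,0.04,0,-0.001,-1.57],[0.0695,0.2866,0.04,0,-0.001,-1.57],[0.0695,0.2866,0.04,0,-0.001,-1.57],[0.0695,0.2866,0.04,0,-0.001,-1.57],[0.0695,0.2866,0.04,0,-0.001,-1.57],[0.0695,0.2866,0.04,0,-0.001,-1.57],[0.0695,0.2866,0.04,0,-0.001,-1.57],[0.0695,0.2866,0.04,0,-0.001,-1.57],[0.0695,0.2866,0.04,0,-0.001,-1.57]])

```text
time: 2.87
eef_pos: [0.4698, 0.2704, 0.2306]
orientation: [-1.765, 2.598, -0.0]
wrist_force: [-0.1, 0.4, 1.0]
finger_gap: 0.0851
gripper_force: 0.0
```

Run:
```python
from h import *
s=get_state();ci=camera_info('wrist');a=snap('wrist','w2')[:,:,::-1].copy()
print(s['time'],s['eef_pos'],s['joint_positions'].round(2))
hsv=cv2.cvtColor(a,cv2.COLOR_BGR2HSV)
q=pix('wrist',np.array([.469,.272,.115]),ci);print('expected',q)
def rep(n,m,z,k):
    cs,_=cv2.findContours(m,cv2.RETR_EXTERNAL,cv2.CHAIN_APPROX_NONE)
    for c in sorted(cs,key=cv2.contourArea)[-k:]:
        P=np.array([onz('wrist',p[0],z,ci)[:2]*1e3 for p in c],np.float32)
        (x,y),wh,an=cv2.minAreaRect(P); print(n,c.mean((0,1)).round(),'xy',round(x,1),round(y,1),np.round(wh,1),round(an%90,1))
rep('orange',cv2.inRange(hsv,(3,170,120),(18,255,255)),.115,3)
rep('pale',cv2.inRange(hsv,(0,0,190),(180,70,255)),.115,2)
rep('wood',cv2.inRange(hsv,(8,60,60),(20,200,235)),.045,2)
cv2.imwrite('pics/c3.png',cv2.resize(a[90:330,180:480],None,fx=2.4,fy=2.4,interpolation=cv2.INTER_CUBIC))
```

```text
2.8667 [0.46983069 0.27044524 0.2305756 ] [ 0.89 -0.12 -0.1   0.   -1.59 -1.27]
expected [322.80329606 199.68195042]
orange [403.  98.] xy 380.9 218.2 [22.1 28.6] 3.2
orange [420. 166.] xy 383.8 273.7 [20.5 18. ] 35.9
orange [322. 196.] xy 468.3 268.6 [29.  30.8] 18.0
pale [ 66. 141.] xy 691.5 118.4 [55.4 68. ] 69.4
pale [ 37. 219.] xy 825.0 180.6 [367.1  91.6] 89.8
wood [379. 275.] xy 451.3 403.3 [119.6 156.1] 60.5
wood [322. 178.] xy 469.5 272.9 [75.  74.8] 24.7
```

View pics/c3.png

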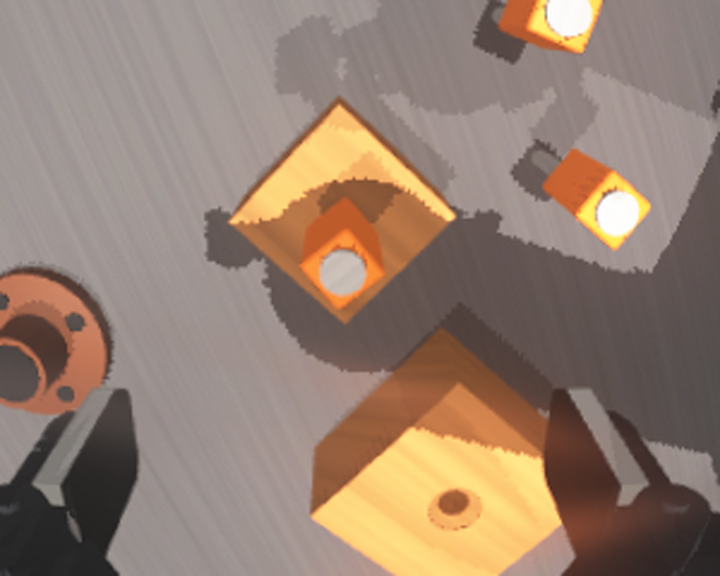

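The crop shows the handle top at crop (342,270), which is image (322.5,202.5). It stands in the small stand with its faces about 45° to the tool, so a handle yaw of about 24.5°, which matches the stand.

Run:
```python
from h import *
ci=camera_info('wrist')
f=lambda u,v:onz('wrist',(180+u/2.4,90+v/2.4),.115,ci)
c=[f(302,265),f(342,308),f(383,268),f(342,232)]
for p in c: print(p[:2].round(4))
print(f(342,270),np.mean(c,0)); e=c[2]-c[0];print(np.degrees(np.arctan2(e[1],e[0]))%90, np.linalg.norm(e))
p=(f(342,270)+np.array([.4688,.2722,.115]))/2; print(p)
move([p[0],p[1],.15],-65.2)
move([p[0],p[1],.088],-65.2)
```

```text
[0.4821 0.2676]
[0.4753 0.2874]
[0.4568 0.2789]
[0.4651 0.2617]
[0.47009716 0.2743265  0.115     ] [0.4698223  0.27388632 0.115     ]
65.92750323683143 0.027782365997172518
[0.46944858 0.27326325 0.115     ]
row [-0.0023, 0.0014, 0.0806] [-0.0011, 0.0007, -0.8141] rows>= 7.0
row [-0.0022, 0.0014, 0.1426] [-0.0011, 0.0007, -0.8141] rows>= 7.0
```

Emit:
step_arm(plan=[[-0.0022,0.0014,0.04,-0.001,0.001,-0.8],[-0.0022,0.0014,0.06,-0.001,0.001,-0.8],[-0.0022,0.0014,0.08,-0.001,0.001,-0.8],[-0.0022,0.0014,0.08,-0.001,0.001,-0.8],[-0.0022,0.0014,0.08,-0.001,0.001,-0.8],[-0.0022,0.0014,0.08,-0.001,0.001,-0.8],[-0.0022,0.0014,0.08,-0.001,0.001,-0.8],[-0.0022,0.0014,0.1,-0.001,0.001,-0.8],[-0.0022,0.0014,0.125,-0.001,0.001,-0.8],[-0.0022,0.0014,0.142,-0.001,0.001,-0.8],[-0.0022,0.0014,0.142,-0.001,0.001,-0.8]])

```text
time: 3.83
eef_pos: [0.4674, 0.2723, 0.0841]
orientation: [2.628, -1.708, -0.003]
wrist_force: [-0.1, -0.5, -0.6]
finger_gap: 0.0854
gripper_force: 0.0
```

Emit:
step_arm(plan=[[0,0,0,0,0,0],[0,0,0,0,0,0],[0,0,0,0,0,0],[0,0,0,0,0,0],[0,0,0,0,0,0],[0,0,0,0,0,0],[0,0,0,0,0,0],[0,0,0,0,0,0]], gripper=1, newtons=60)

```text
time: 4.5
eef_pos: [0.4695, 0.2747, 0.0893]
orientation: [-2.637, 1.706, -0.001]
wrist_force: [0.5, 0.2, 4.7]
finger_gap: 0.0215
gripper_force: 60.6
```

Run:
```python
from h import *
s=get_state();print(s['eef_pos'],s['wrist_force'],s['qd'].round(3));M=R.from_rotvec(s['orientation']).as_matrix();print(M.round(4),np.degrees(np.arctan2(M[1,0],M[0,0])))
np.save('grip.npy',np.r_[s['eef_pos'],s['orientation']])
```

```text
[0.46948375 0.27467483 0.08930176] [0.50910297 0.15830838 4.7493996 ] [-0.001  0.002 -0.002  0.001 -0.     0.001]
[[ 4.097e-01 -9.122e-01  1.300e-03]
 [-9.122e-01 -4.097e-01  2.000e-04]
 [ 3.000e-04 -1.200e-03 -1.000e+00]] -65.81194399890924
```

Emit:
step_arm(plan=[[0,0,-0.01,0,0,0],[0,0,-0.02,0,0,0],[0,0,-0.03,0,0,0],[0,0,-0.045,0,0,0],[0,0,-0.06,0,0,0],[0,0,-0.09,0,0,0],[0,0,-0.1,0,0,0],[0,0,-0.1,0,0,0],[0,0,-0.1,0,0,0]])

```text
time: 5.25
eef_pos: [0.469, 0.2747, 0.1892]
orientation: [-2.637, 1.706, 0.0]
wrist_force: [0.4, -0.7, -0.7]
finger_gap: 0.0216
gripper_force: 60.3
```

Run:
```python
from h import *
s=get_state();print(s['eef_pos'],s['wrist_force'],s['finger_gap']);M=R.from_rotvec(s['orientation']).as_matrix();print(np.degrees(np.arctan2(M[1,0],M[0,0])))
move([.5144,-.04,.22],-111.6)
```

```text
[0.46898774 0.27468113 0.18919635] [ 0.39066317 -0.68681102 -0.6975922 ] 0.02160998587983685
-65.82008307528366
row [0.3057, 0.0874, -0.031] [-0.0003, 0.0008, 0.799] rows>= 8.0
```

Emit:
step_arm(plan=[[0.3057,0.0874,-0.031,0,0.001,0.799],[0.3057,0.0874,-0.031,0,0.001,0.799],[0.3057,0.0874,-0.031,0,0.001,0.799],[0.3057,0.0874,-0.031,0,0.001,0.799],[0.3057,0.0874,-0.031,0,0.001,0.799],[0.3057,0.0874,-0.031,0,0.001,0.799],[0.3057,0.0874,-0.031,0,0.001,0.799],[0.3057,0.0874,-0.031,0,0.001,0.799],[0.3057,0.0874,-0.031,0,0.001,0.799],[0.3057,0.0874,-0.031,0,0.001,0.799],[0.3057,0.0874,-0.02,0,0.001,0.799],[0.3057,0.0874,0.0,0,0.001,0.799],[0.3057,0.0874,0.012,0,0.001,0.799],[0.3057,0.0874,0.012,0,0.001,0.799],[0.3057,0.0874,0.012,0,0.001,0.799]])

```text
time: 6.5
eef_pos: [0.5139, -0.0397, 0.1754]
orientation: [1.766, -2.594, 0.001]
wrist_force: [0.4, -0.5, 0.2]
finger_gap: 0.0213
gripper_force: 60.3
```

Run:
```python
from h import *
import json
s=get_state();ci=camera_info('wrist');a=snap('wrist','w3')[:,:,::-1].copy();
print(s['time'],s['eef_pos'],s['wrist_force'],s['joint_positions'].round(2));M=R.from_rotvec(s['orientation']).as_matrix();print(np.degrees(np.arctan2(M[1,0],M[0,0])))
tip=s['eef_pos']+M@[0,0,.0843];q=pix('wrist',tip,ci);print('tip exp',tip,q,'well exp',pix('wrist',np.array([.5144,-.04,.064]),ci))
json.dump({k:np.array(v).tolist() for k,v in ci.items()if k!='name' and not isinstance(v,str)},open('ci3.json','w'))
u,v=int(q[0]),int(q[1])
print(u-60,v-60);cv2.imwrite('pics/c4.png',cv2.resize(a[v-60:v+60,u-70:u+70],None,fx=5,fy=5,interpolation=cv2.INTER_CUBIC))
```

```text
6.5 [ 0.51394268 -0.03966275  0.17537906] [ 0.42586858 -0.54380215  0.20243749] [ 0.32 -0.18 -0.26  0.   -1.5  -0.69]
-111.51947014079846
tip exp [ 0.51373914 -0.03985971  0.09107953] [320.9702616  211.91869777] well exp [320.14616532 200.36616503]
260 151
```

View pics/c4.png

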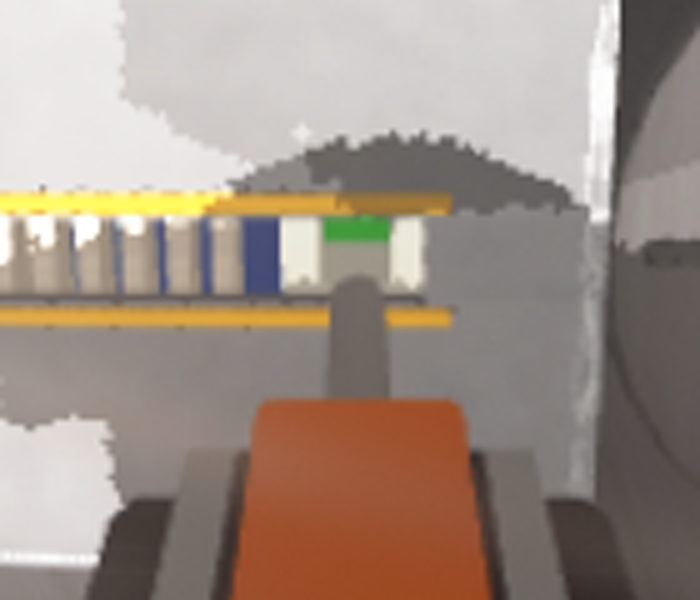

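Run:
```python
from h import *
import json
ci={k:np.array(v) for k,v in json.load(open('ci3.json')).items()}
f=lambda u,v,z:onz('wrist',(250+u/5,151+v/5),z,ci)[:2]*1e3
ux=np.array([np.cos(np.radians(158.4)),np.sin(np.radians(158.4))]);uy=np.array([-ux[1],ux[0]])
g=lambda n,p:print(n,p.round(1),'unit',round(p@ux,1),round(p@uy,1))
g('slot far in',f(356,215,.07));g('slot near in',f(356,309,.07));g('far out',f(356,193,.07));g('near out',f(356,327,.07))
g('well L',f(322,262,.064));g('well R',f(391,262,.064)); g('rim R',f(428,262,.064));g('slot end',f(452,262,.07))
g('tip end far',f(358,275,.091));g('tip',f(358,290,.091));g('shaft L,z.11',f(331,350,.1));g('shaft R',f(386,350,.1))
```

```text
slot far in [511.  -46.4] unit -492.2 -145.0
slot near in [516.7 -31.8] unit -492.1 -160.6
far out [509.7 -49.7] unit -492.2 -141.4
near out [517.8 -29. ] unit -492.1 -163.7
well L [519.7 -39.3] unit -497.7 -154.8
well R [509.3 -35.2] unit -486.5 -154.8
rim R [503.7 -33. ] unit -480.5 -154.7
slot end [499.7 -33.6] unit -477.0 -152.7
tip end far [511.7 -43.9] unit -491.9 -147.5
tip [512.5 -41.8] unit -491.9 -149.8
shaft L,z.11 [518.1 -37.8] unit -495.7 -155.5
shaft R [511. -35.] unit -488.0 -155.5
```

Relative to the tip, the well is centred within about 1 mm (tip at crop (358,285), well mouth at crop x 322–391). I'm lowering with a −1 mm trim in tool x.

Emit:
step_arm(plan=[[-0.001,0,0.008,0,0,0],[-0.001,0,0.016,0,0,0],[-0.001,0,0.021,0,0,0],[-0.001,0,0.024,0,0,0],[-0.001,0,0.024,0,0,0],[-0.001,0,0.024,0,0,0]])

```text
time: 7.05
eef_pos: [0.5149, -0.0395, 0.1524]
orientation: [1.765, -2.597, 0.002]
wrist_force: [0.3, -0.2, -0.2]
finger_gap: 0.0213
gripper_force: 60.3
```

Emit:
step_arm(plan=[[0,0,0.001,0,0,0],[0,0,0.002,0,0,0],[0,0,0.002,0,0,0]])

```text
time: 7.3
eef_pos: [0.5149, -0.0393, 0.1505]
orientation: [1.765, -2.598, 0.002]
wrist_force: [0.0, -0.1, -1.1]
finger_gap: 0.0218
gripper_force: 60.3
```

Emit:
step_arm(plan=[[0,0,0.001,0,0,0],[0,0,0.002,0,0,0],[0,0,0.002,0,0,0]])

```text
time: 7.55
eef_pos: [0.5148, -0.0394, 0.1482]
orientation: [1.765, -2.597, 0.002]
wrist_force: [-0.6, 0.4, -0.8]
finger_gap: 0.0213
gripper_force: 60.3
```

Emit:
step_arm(plan=[[0,0,0.001,0,0,0],[0,0,0.001,0,0,0]])

```text
time: 7.72
eef_pos: [0.5148, -0.0393, 0.1473]
orientation: [1.765, -2.597, 0.002]
wrist_force: [0.3, 0.3, -0.6]
finger_gap: 0.0212
gripper_force: 60.3
```

Tip at 63 mm, so it is passing the mouth.

Emit:
step_arm(plan=[[0,0,0.001,0,0,0],[0,0,0.002,0,0,0],[0,0,0.002,0,0,0]])

```text
time: 7.97
eef_pos: [0.5148, -0.0393, 0.1452]
orientation: [1.765, -2.597, 0.001]
wrist_force: [-0.1, -0.3, -0.8]
finger_gap: 0.0215
gripper_force: 60.3
```

Emit:
step_arm(plan=[[0,0,0.001,0,0,0],[0,0,0.002,0,0,0],[0,0,0.002,0,0,0]])

```text
time: 8.22
eef_pos: [0.5148, -0.0394, 0.1432]
orientation: [1.765, -2.597, 0.002]
wrist_force: [0.3, 0.3, -0.0]
finger_gap: 0.0213
gripper_force: 60.3
```

Emit:
step_arm(plan=[[0,0,0.001,0,0,0],[0,0,0.002,0,0,0],[0,0,0.002,0,0,0]])

```text
time: 8.47
eef_pos: [0.5148, -0.0393, 0.1412]
orientation: [1.765, -2.597, 0.002]
wrist_force: [-0.6, 0.6, -1.6]
finger_gap: 0.0213
gripper_force: 60.3
```

Emit:
step_arm(plan=[[0,0,0.001,0,0,0],[0,0,0.002,0,0,0],[0,0,0.002,0,0,0]])

```text
time: 8.72
eef_pos: [0.5148, -0.0393, 0.1392]
orientation: [1.765, -2.597, 0.002]
wrist_force: [0.7, -0.5, -0.3]
finger_gap: 0.0215
gripper_force: 60.3
```

Emit:
step_arm(plan=[[0,0,0.001,0,0,0],[0,0,0.002,0,0,0],[0,0,0.002,0,0,0]])

```text
time: 8.97
eef_pos: [0.5148, -0.0394, 0.1372]
orientation: [1.765, -2.597, 0.001]
wrist_force: [0.3, -0.5, -0.7]
finger_gap: 0.0212
gripper_force: 60.3
```

Emit:
step_arm(plan=[[0,0,0.001,0,0,0],[0,0,0.002,0,0,0],[0,0,0.002,0,0,0]])

```text
time: 9.22
eef_pos: [0.5148, -0.0394, 0.1352]
orientation: [1.765, -2.597, 0.002]
wrist_force: [-0.4, -0.1, -0.3]
finger_gap: 0.0215
gripper_force: 60.3
```

Tip 50.9 mm, free.

Emit:
step_arm(plan=[[0,0,0.001,0,0,0],[0,0,0.002,0,0,0],[0,0,0.002,0,0,0]])

```text
time: 9.47
eef_pos: [0.5148, -0.0394, 0.1332]
orientation: [1.765, -2.597, 0.001]
wrist_force: [-0.3, -0.2, -0.4]
finger_gap: 0.0211
gripper_force: 60.3
```

Emit:
step_arm(plan=[[0,0,0.001,0,0,0],[0,0,0.002,0,0,0],[0,0,0.002,0,0,0]])

```text
time: 9.72
eef_pos: [0.5148, -0.0394, 0.1312]
orientation: [1.765, -2.597, 0.002]
wrist_force: [0.5, 0.4, -0.6]
finger_gap: 0.0213
gripper_force: 60.3
```

Emit:
step_arm(plan=[[0,0,0.001,0,0,0],[0,0,0.002,0,0,0],[0,0,0.002,0,0,0]])

```text
time: 9.97
eef_pos: [0.5148, -0.0394, 0.1292]
orientation: [1.765, -2.597, 0.002]
wrist_force: [1.0, -0.8, -1.0]
finger_gap: 0.0214
gripper_force: 60.3
```

Emit:
step_arm(plan=[[0,0,0.001,0,0,0],[0,0,0.002,0,0,0],[0,0,0.002,0,0,0]])

```text
time: 10.22
eef_pos: [0.5148, -0.0394, 0.1272]
orientation: [1.765, -2.597, 0.002]
wrist_force: [-0.8, 0.7, -0.1]
finger_gap: 0.0212
gripper_force: 60.3
```

Emit:
step_arm(plan=[[0,0,0.001,0,0,0],[0,0,0.002,0,0,0],[0,0,0.002,0,0,0]])

```text
time: 10.47
eef_pos: [0.515, -0.0394, 0.1257]
orientation: [1.765, -2.598, 0.002]
wrist_force: [0.3, 0.4, 1.7]
finger_gap: 0.0212
gripper_force: 60.6
```

Emit:
step_arm(plan=[[0,0,0.001,0,0,0],[0,0,0.002,0,0,0],[0,0,0.002,0,0,0]])

```text
time: 10.72
eef_pos: [0.515, -0.0394, 0.1238]
orientation: [1.766, -2.598, 0.002]
wrist_force: [-0.3, 0.1, 3.7]
finger_gap: 0.0216
gripper_force: 60.8
```

Emit:
step_arm(plan=[[0,0,0.001,0,0,0],[0,0,0.002,0,0,0],[0,0,0.003,0,0,0],[0,0,0.003,0,0,0]])

```text
time: 11.05
eef_pos: [0.5151, -0.0394, 0.1209]
orientation: [1.766, -2.598, 0.003]
wrist_force: [-1.4, -0.6, 6.1]
finger_gap: 0.0212
gripper_force: 61.2
```

Emit:
step_arm(plan=[[0,0,0.001,0,0,0],[0,0,0.001,0,0,0],[0,0,0.001,0,0,0]])

```text
time: 11.3
eef_pos: [0.5151, -0.0395, 0.1202]
orientation: [1.766, -2.598, 0.003]
wrist_force: [-1.2, 0.4, 6.7]
finger_gap: 0.0213
gripper_force: 61.2
```

Emit:
step_arm(plan=[[0,-0.001,0,0,0,0],[0,-0.002,0,0,0,0],[0,-0.003,0,0,0,0],[0,-0.004,0,0,0,0],[0,-0.004,0,0,0,0]])

```text
time: 11.72
eef_pos: [0.5186, -0.0409, 0.12]
orientation: [1.765, -2.597, 0.002]
wrist_force: [-1.4, 0.9, 6.1]
finger_gap: 0.0211
gripper_force: 61.3
```

Emit:
step_arm(plan=[[0,-0.001,0,0,0,0],[0,-0.002,0,0,0,0],[0,-0.003,0,0,0,0],[0,-0.004,0,0,0,0],[0,-0.004,0,0,0,0]])

```text
time: 12.13
eef_pos: [0.5224, -0.0423, 0.12]
orientation: [1.765, -2.598, 0.002]
wrist_force: [-2.2, 1.2, 6.1]
finger_gap: 0.0213
gripper_force: 61.3
```

Emit:
step_arm(plan=[[0,-0.001,0,0,0,0],[0,-0.0025,0,0,0,0],[0,-0.004,0,0,0,0],[0,-0.0055,0,0,0,0],[0,-0.007,0,0,0,0],[0,-0.0085,0,0,0,0],[0,-0.01,0,0,0,0],[0,-0.0115,0,0,0,0],[0,-0.013,0,0,0,0],[0,-0.0145,0,0,0,0],[0,-0.016,0,0,0,0],[0,-0.0175,0,0,0,0],[0,-0.019,0,0,0,0],[0,-0.02,0,0,0,0],[0,-0.02,0,0,0,0]])

```text
time: 13.38
eef_pos: [0.541, -0.0497, 0.12]
orientation: [1.765, -2.598, 0.002]
wrist_force: [-3.4, 0.9, 6.9]
finger_gap: 0.0217
gripper_force: 61.3
```

Run:
```python
from h import *
s=get_state();d=(s['eef_pos']-[.5151,-.0395,.1202])[:2]*1e3
ux=np.array([np.cos(np.radians(158.4)),np.sin(np.radians(158.4))]);uy=np.array([-ux[1],ux[0]])
f=s['wrist_force'][:2];print('travel',-d@ux,'lat',d@uy,'F',f@ux,f@uy,s['wrist_force'][2],s['eef_pos'][2])
```

```text
travel 27.818391115267268 lat -0.019112000944919 F 3.4938178586367146 0.42204398555211997 6.923519607043761 0.12001712679855787
```

Emit:
step_arm(plan=[[0,-0.001,0,0,0,0],[0,-0.0025,0,0,0,0],[0,-0.004,0,0,0,0],[0,-0.0055,0,0,0,0],[0,-0.007,0,0,0,0],[0,-0.0085,0,0,0,0],[0,-0.01,0,0,0,0],[0,-0.0115,0,0,0,0],[0,-0.013,0,0,0,0],[0,-0.0145,0,0,0,0],[0,-0.016,0,0,0,0],[0,-0.0175,0,0,0,0],[0,-0.019,0,0,0,0],[0,-0.0205,0,0,0,0],[0,-0.022,0,0,0,0],[0,-0.0235,0,0,0,0],[0,-0.025,0,0,0,0],[0,-0.026,0,0,0,0],[0,-0.026,0,0,0,0]])

```text
time: 14.97
eef_pos: [0.5651, -0.0593, 0.12]
orientation: [1.765, -2.597, 0.002]
wrist_force: [-2.5, 1.0, 6.2]
finger_gap: 0.0218
gripper_force: 61.3
```

Emit:
step_arm(plan=[[0,-0.001,0,0,0,0],[0,-0.002,0,0,0,0],[0,-0.003,0,0,0,0],[0,-0.004,0,0,0,0],[0,-0.004,0,0,0,0]])

```text
time: 15.38
eef_pos: [0.5688, -0.0608, 0.12]
orientation: [1.765, -2.597, 0.002]
wrist_force: [-2.4, 0.1, 6.0]
finger_gap: 0.0216
gripper_force: 61.3
```

Travel is about 57.8 mm including the initial gap of about 2 mm. I'll creep to the stop.

Emit:
step_arm(plan=[[0,-0.001,0,0,0,0],[0,-0.002,0,0,0,0],[0,-0.002,0,0,0,0]])

```text
time: 15.63
eef_pos: [0.5707, -0.0615, 0.1201]
orientation: [1.765, -2.597, 0.002]
wrist_force: [-3.1, 1.4, 6.5]
finger_gap: 0.0214
gripper_force: 61.3
```

Emit:
step_arm(plan=[[0,-0.001,0,0,0,0],[0,-0.001,0,0,0,0]])

```text
time: 15.8
eef_pos: [0.5714, -0.0618, 0.1199]
orientation: [1.765, -2.597, 0.001]
wrist_force: [-4.0, 1.7, 5.8]
finger_gap: 0.0215
gripper_force: 61.3
```

Emit:
step_arm(plan=[[0,-0.001,0,0,0,0],[0,-0.001,0,0,0,0]])

```text
time: 15.97
eef_pos: [0.5721, -0.0621, 0.1198]
orientation: [1.765, -2.597, 0.001]
wrist_force: [-3.1, 3.4, 7.5]
finger_gap: 0.0212
gripper_force: 61.3
```

Emit:
step_arm(plan=[[0,-0.0005,0,0,0,0],[0,-0.001,0,0,0,0],[0,-0.001,0,0,0,0]])

```text
time: 16.22
eef_pos: [0.5726, -0.0623, 0.1197]
orientation: [1.765, -2.596, -0.001]
wrist_force: [-6.3, 2.9, 8.2]
finger_gap: 0.0216
gripper_force: 61.5
```

Run:
```python
from h import *
s=get_state();d=(s['eef_pos']-[.5151,-.0395,.1202])[:2]*1e3
ux=np.array([np.cos(np.radians(158.4)),np.sin(np.radians(158.4))]);uy=np.array([-ux[1],ux[0]])
f=s['wrist_force'][:2];print('travel',-d@ux,'lat',d@uy,'F',f@ux,f@uy,s['wrist_force'][2],s['eef_pos'][2],s['torque'])
a=snap('top','top2');cv2.imwrite('pics/c5.png',cv2.resize(a[120:260,330:480,::-1],None,fx=4,fy=4,interpolation=cv2.INTER_CUBIC))
```

```text
travel 61.80833263584913 lat 0.0383159479212531 F 6.907121995359235 -0.375367574973631 8.235237022918621 0.11973871055086716 [ 1.05842267  2.37029801 -0.03958076]
```

The force steps up from about 3 N to 7 N at roughly 60 mm of cartridge travel, so it's at the stop. I'll unload sideways slightly, then lift out.

Emit:
step_arm(plan=[[0,0.001,0,0,0,0],[0,0.002,0,0,0,0],[0,0.002,0,0,0,0]])

```text
time: 16.52
eef_pos: [0.5719, -0.062, 0.1204]
orientation: [1.766, -2.598, 0.004]
wrist_force: [-0.7, 0.1, 5.8]
finger_gap: 0.0217
gripper_force: 61.2
```

Emit:
step_arm(plan=[[0,0,-0.001,0,0,0],[0,0,-0.003,0,0,0],[0,0,-0.005,0,0,0],[0,0,-0.007,0,0,0],[0,0.0,-0.009,0,0,0],[0,0.0,-0.011,0,0,0],[0,0.0,-0.013,0,0,0],[0,0.0,-0.013,0,0,0]])

```text
time: 17.18
eef_pos: [0.5716, -0.0618, 0.1325]
orientation: [1.765, -2.597, 0.002]
wrist_force: [0.6, -0.1, -1.3]
finger_gap: 0.0213
gripper_force: 60.3
```

Free and clean. Now I'll lift clear and look at the cartridge.

Emit:
step_arm(plan=[[0,0,-0.01,0,0,0],[0,0,-0.02,0,0,0],[0,0,-0.035,0,0,0],[0,0,-0.06,0,0,0],[0,0,-0.08,0,0,0],[0,0,-0.08,0,0,0],[0,0,-0.08,0,0,0]])

```text
time: 17.77
eef_pos: [0.5724, -0.0616, 0.2151]
orientation: [-1.764, 2.596, -0.005]
wrist_force: [-0.4, -0.9, -1.4]
finger_gap: 0.0212
gripper_force: 60.3
```

Run:
```python
from h import *
s=get_state();print(s['eef_pos'],s['wrist_force'])
g=np.load('grip.npy')
move([g[0]-.0003,g[1],.205],-65.8)
ci=camera_info('wrist');a=snap('wrist','w4')[:,:,::-1].copy()
t=camera('top')[:,:,::-1]
m=cv2.inRange(cv2.cvtColor(a,cv2.COLOR_BGR2HSV),(100,120,60),(125,255,255))
ux=np.array([np.cos(np.radians(158.4)),np.sin(np.radians(158.4))])
cs,_=cv2.findContours(m,cv2.RETR_EXTERNAL,cv2.CHAIN_APPROX_NONE);c=max(cs,key=cv2.contourArea)
P=np.array([onz('wrist',p[0],.064,ci)[:2]*1e3 for p in c]);print('blue unit x',np.percentile(P@ux,[1,99])+528)
R_=cv2.resize(t[120:260,330:470],(400,400),interpolation=cv2.INTER_CUBIC); L=a[:,130:510]
cv2.imwrite('pics/c5.png',np.hstack([L,R_]))
```

```text
[ 0.57235933 -0.06164282  0.21510049] [-0.38031966 -0.89614932 -1.44693496]
row [-0.2747, 0.2198, 0.0094] [-0.0039, -0.001, -0.7994] rows>= 9.0
blue unit x [-127.16606256  -76.2108992 ]
```

View pics/c5.png

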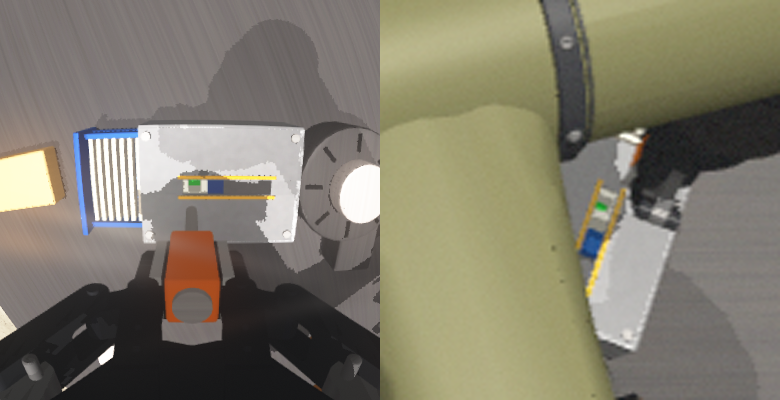

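The left view shows the blue cartridge well out, with its front at x≈85. The well, with its green button, is at crop (194,184), which is image (324,184).

Run:
```python
from h import *
ci=camera_info('wrist');a=cv2.imread('pics/w4.png');h=cv2.cvtColor(a,cv2.COLOR_BGR2HSV)
ux=np.array([np.cos(np.radians(158.4)),np.sin(np.radians(158.4))])
g=cv2.inRange(h,(45,80,40),(80,255,255));g[:,:300]=0;g[:,350:]=0;v,u=np.nonzero(g);print(u.min(),u.max(),v.min(),v.max())
vm=v.mean()
for z in(.064,.042):print(z,[round(onz('wrist',(x,vm),z,ci)[:2]@ux*1e3+528,1) for x in(u.min()-.5,u.max()+.5)])
b=cv2.inRange(h,(100,120,50),(125,255,255));v,u=np.nonzero(b[:,:350]);print('blue left edge',u.min(),[round(onz('wrist',(u.min(),185),z,ci)[:2]@ux*1e3+528,1) for z in(.064,.03)])
```

```text
319 329 180 184
0.064 [np.float64(-28.3), np.float64(-18.2)]
0.042 [np.float64(-28.5), np.float64(-17.6)]
blue left edge 203 [np.float64(-139.9), np.float64(-154.1)]
```

Well displacement is about 59–60 mm and the pin tip is at the same pixel as before, so there was no slip. On to the stand.

Emit:
step_arm(plan=[[-0.2747,0.2198,0.009,-0.004,-0.001,-0.799],[-0.2747,0.2198,0.009,-0.004,-0.001,-0.799],[-0.2747,0.2198,0.009,-0.004,-0.001,-0.799],[-0.2747,0.2198,0.009,-0.004,-0.001,-0.799],[-0.2747,0.2198,0.009,-0.004,-0.001,-0.799],[-0.2747,0.2198,0.009,-0.004,-0.001,-0.799],[-0.2747,0.2198,0.009,-0.004,-0.001,-0.799],[-0.2747,0.2198,0.009,-0.004,-0.001,-0.799],[-0.2747,0.2198,0.009,-0.004,-0.001,-0.799],[-0.2747,0.2198,0.009,-0.004,-0.001,-0.799],[-0.2747,0.2198,0.009,-0.004,-0.001,-0.799],[-0.2747,0.2198,0.009,-0.004,-0.001,-0.799],[-0.2747,0.2198,0.009,-0.004,-0.001,-0.799]])

```text
time: 18.95
eef_pos: [0.4686, 0.2737, 0.2027]
orientation: [2.634, -1.707, -0.005]
wrist_force: [0.7, 0.8, 0.2]
finger_gap: 0.0211
gripper_force: 60.3
```

Run:
```python
from h import *
s=get_state();print(s['eef_pos'],s['wrist_force'])
g=np.load('grip.npy');move([g[0]-.0003,g[1],.140],-65.8);move([g[0]-.0003,g[1],.0893],-65.8)
ci=camera_info('wrist');a=snap('wrist','w5')[:,:,::-1].copy()
print('hole exp',pix('wrist',np.array([g[0],g[1],.045]),ci))
cv2.imwrite('pics/c6.png',cv2.resize(a[120:260,240:400],None,fx=4,fy=4,interpolation=cv2.INTER_CUBIC))
```

```text
[0.46861271 0.27366778 0.20273658] [0.71683868 0.84653508 0.1740606 ]
row [-0.0006, -0.0012, 0.0627] [0.0045, 0.0007, -0.0015] rows>= 2.0
row [-0.0006, -0.0014, 0.1134] [0.0045, 0.0007, -0.0015] rows>= 3.0
hole exp [319.03505819 184.8612591 ]
```

View pics/c6.png

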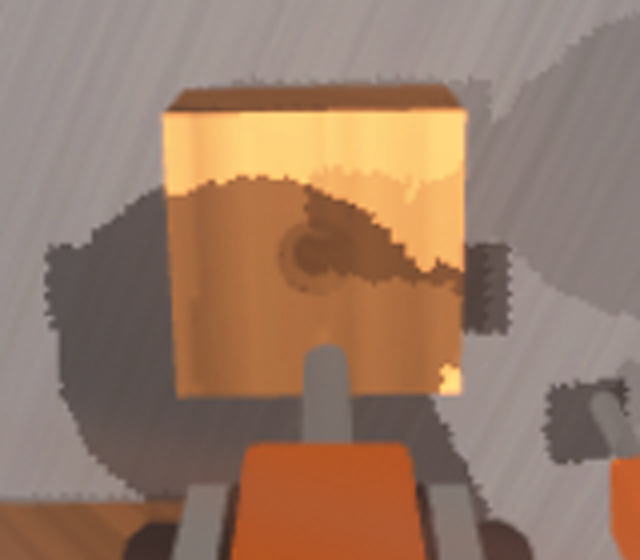

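The hole is at crop (315,255), within 1 px of where it's expected. I'll descend to just above it and settle.

Emit:
step_arm(plan=[[0,0,0.02,0,0,0],[0,0,0.04,0,0,0],[0,0,0.06,0,0,0],[0,0,0.065,0,0,0],[0,0,0.065,0,0,0],[0,0,0.065,0,0,0],[0,0,0.065,0,0,0]])

```text
time: 19.58
eef_pos: [0.4689, 0.2747, 0.1398]
orientation: [2.637, -1.707, -0.003]
wrist_force: [0.0, 0.2, 0.7]
finger_gap: 0.0214
gripper_force: 60.3
```

Run:
```python
from h import *
s=get_state();print(s['eef_pos'],s['wrist_force'])
g=np.load('grip.npy');move([g[0]-.0002,g[1],.0893],-65.8)
```

```text
[0.46888915 0.27466695 0.13978858] [0.02482301 0.22184443 0.68406558]
row [0.0002, -0.0004, 0.0505] [0.0016, 0.0015, -0.0008] rows>= 2.0
```

Emit:
step_arm(plan=[[0,0,0.004,0.001,0.001,0],[0,0,0.008,0.001,0.001,0],[0,0,0.012,0.001,0.001,0],[0,0,0.016,0.001,0.001,0],[0,0,0.016,0.001,0.001,0]])

```text
time: 20.0
eef_pos: [0.4683, 0.2747, 0.1214]
orientation: [2.636, -1.706, -0.002]
wrist_force: [3.8, 1.2, -2.7]
finger_gap: 0.0211
gripper_force: 60.0
```

Emit:
step_arm(plan=[[0,0,0.003,0,0,0],[0,0,0.006,0,0,0],[0,0,0.009,0,0,0],[0,0,0.012,0,0,0],[0,0,0.012,0,0,0]])

```text
time: 20.42
eef_pos: [0.4683, 0.2747, 0.1097]
orientation: [2.636, -1.706, -0.002]
wrist_force: [5.2, 1.6, -2.7]
finger_gap: 0.0209
gripper_force: 59.9
```

Emit:
step_arm(plan=[[0,0,0.003,0,0,0],[0,0,0.006,0,0,0],[0,0,0.009,0,0,0],[0,0,0.012,0,0,0],[0,0,0.015,0,0,0],[0,0,0.018,0,0,0],[0,0,0.018,0,0,0],[0,0,0.018,0,0,0]])

```text
time: 21.08
eef_pos: [0.4683, 0.2747, 0.0916]
orientation: [2.636, -1.706, -0.002]
wrist_force: [6.7, 2.8, -1.0]
finger_gap: 0.0211
gripper_force: 60.3
```

In the hole with about 7 N of side load, so I'll ease 1 mm towards +x (−tool y) and seat it.

Emit:
step_arm(plan=[[0,-0.0008,0,0,0,0],[0,-0.0012,0.001,0,0,0],[0,-0.0012,0.0018,0,0,0],[0,-0.0012,0.0018,0,0,0]])

```text
time: 21.42
eef_pos: [0.4686, 0.2748, 0.0895]
orientation: [2.634, -1.705, -0.004]
wrist_force: [3.5, 0.2, -0.6]
finger_gap: 0.021
gripper_force: 60.5
```

Emit:
step_arm(plan=[[0,0,0.0006,0,0,0],[0,0,0.0006,0,0,0],[0,0,0.0006,0,0,0]])

```text
time: 21.67
eef_pos: [0.4687, 0.2748, 0.0894]
orientation: [2.635, -1.705, -0.003]
wrist_force: [-0.4, 0.8, 1.7]
finger_gap: 0.0213
gripper_force: 60.7
```

Emit:
step_arm(plan=[[0,0,0,0,0,0],[0,0,0,0,0,0],[0,0,0,0,0,0],[0,0,0,0,0,0],[0,0,0,0,0,0],[0,0,0,0,0,0],[0,0,0,0,0,0],[0,0,0,0,0,0],[0,0,0,0,0,0],[0,0,0,0,0,0]], gripper=0)

```text
time: 22.5
eef_pos: [0.469, 0.275, 0.0896]
orientation: [2.635, -1.706, -0.003]
wrist_force: [0.2, 0.3, -0.2]
finger_gap: 0.0854
gripper_force: 0.0
```

Emit:
step_arm(plan=[[0,0,-0.01,0,0,0],[0,0,-0.03,0,0,0],[0,0,-0.06,0,0,0],[0,0,-0.09,0,0,0],[0,0,-0.12,0,0,0],[0,0,-0.14,0,0,0],[0,0,-0.14,0,0,0],[0,0,-0.14,0,0,0],[0,0,-0.14,0,0,0]])

```text
time: 23.25
eef_pos: [0.4692, 0.2751, 0.2293]
orientation: [2.635, -1.705, -0.004]
wrist_force: [0.4, -0.4, -1.8]
finger_gap: 0.0856
gripper_force: 0.0
```

Run:
```python
from h import *
s=get_state();print(s['eef_pos'],s['wrist_force'],s['finger_gap'])
ci=camera_info('wrist');a=snap('wrist','w6')[:,:,::-1].copy();b=snap('side','side6')[:,:,::-1]
s0=cv2.imread('pics/side0.png')
z=lambda i:cv2.resize(i[225:305,270:390],(390,260),interpolation=cv2.INTER_CUBIC)
cv2.imwrite('pics/c7.png',np.vstack([np.hstack([z(s0),z(b)]),cv2.resize(a[80:300,160:490],(780,320))]))
```

```text
[0.46916447 0.27511362 0.22927057] [ 0.36744186 -0.36874981 -1.81248907] 0.08560715521292651
```

View pics/c7.png

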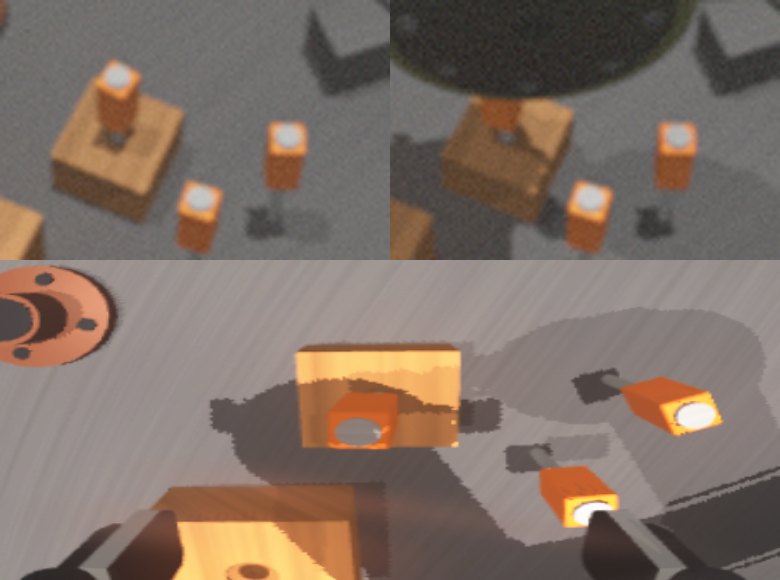

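The pin is upright in the small stand, with its handle underside at the same side-camera row as at the start. I'll make one numeric check of the cartridge from the top camera.

Run:
```python
from h import *
ux=np.array([np.cos(np.radians(158.4)),np.sin(np.radians(158.4))])
for n,a in(('shut',cv2.imread('pics/top0.png')),('now',snap('top','top7')[:,:,::-1].copy())):
    h=cv2.cvtColor(a,cv2.COLOR_BGR2HSV)
    for c,lo,hi,z in(('green',(45,80,60),(80,255,255),.045),('blue',(100,110,50),(125,255,255),.06)):
        g=cv2.inRange(h,lo,hi);g[:,:360]=0;g[:,470:]=0;g[:110]=0;g[240:]=0
        v,u=np.nonzero(g)
        if len(u): P=np.array([onz('top',q,z)[:2]@ux*1e3+528 for q in zip(u,v)]);print(n,c,len(u),P.min().round(1),P.mean().round(1),P.max().round(1))
```

```text
shut green 12 28.7 32.0 35.1
shut blue 19 -80.9 -80.3 -79.8
now green 10 -30.7 -28.0 -25.6
now blue 439 -141.2 -110.3 16.3
```

```bash
python3 -c "
from station import *
print(sign_off())"
```

```text
the job is handed in; nothing more can be done
None
```

The blue cartridge is out to its stop (about 60 mm by the top camera), the pin is standing fully down in its small stand, and the job is handed in at about 23 s; the forces I read while pressing and pushing stayed under 12 N.

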